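# Hold the blue vial block in the corner fixture

### The job

Lift the blue vial block out of the white tray, set it flat on the bed of the corner fixture with its long side along the long red stop, and press it into the corner so that it sits square and flush against both red stops at once. Finish while still holding it there with the gripper, keeping a steady, moderate pressure on both stops (a few newtons on each, never a hard shove); do not put it down or let go, and leave the plain block and the other things alone.

Things in the scene. Friction and masses are not known exactly. Their poses are not given: they have to be found in the camera images.
- block_blue: the blue anodised vial block to be held, a rectangular metal block 40 (own x) x 60 (own y) x 58 (own z, up) mm with two 20 mm round wells in its top on the line x = 0; it looks the same after a half turn and either way round is right; origin at the centre of its underside; about 0.22 kg. It stands upright in the white tray, on the tray's floor 3 mm above the bench
- block_plain: a bare aluminium-coloured vial block of the same size and frame beside it in the tray; leave it where it is
- tray: shallow white tray fixed to the bench, 120 (own x) x 200 (own y) mm, walls 14 mm high and 3 mm thick, floor 3 mm thick; origin at the centre of its underside
- fixture: corner fixture bolted to the bench: a square aluminium bed plate 130 x 130 mm, 10 mm thick, with two red stop bars on it, all polished and slippery (friction about 0.15); origin at the centre of its underside, z up
- corner (a point): point on the bed's top (10 mm above the bench) where the stops' inner faces would meet; axes as the fixture's. Long stop's face: plane x = 0; short stop's: plane y = 0; the block belongs at negative x and y. Fully home its origin is at x = -20, y = -30, z = 0 mm here, its long side (own y) along this y. Pushing to +x presses the long stop, to +y the short one
- stop_long: long red stop bar, 12 (x) x 56 (y) mm, standing 20 mm above the bed (top 30 mm above the bench), rigid; its inner face looks to the fixture's -x; origin at the centre of its underside
- stop_short: short red stop bar, 36 (x) x 12 (y) mm, standing 20 mm above the bed, rigid; its inner face looks to the fixture's -y; it does not reach the long stop, a gap is left in the corner; origin at the centre of its underside
- beaker_50: clear 50 ml beaker, 52 mm across, 60 mm high, a loose bystander, leave it alone; origin at the centre of its underside
- jar_white: white jar with a screw lid and a red band, 66 mm across, 83 mm high, a loose bystander, leave it alone; origin at the centre of its underside
There are look-alikes about, which are no part of the job. What is shaped like the block_blue but orange is not meant.

How it is judged:
On the way, in this order (a step that is already met when the one before it is completed fails the run):
1. the blue block is held in the gripper, lifted clear of the tray (its underside at least 35 mm above the bench) (height (world z) of block_blue above 0.035 m and contact force between the fingers and block_blue above 1 N), for 0.2 s.
2. the blue block is flat on the bed, square in the corner, pressed on both stops by the gripper (x of block_blue in the frame of corner between -0.0225 and -0.0175 m and y of block_blue in the frame of corner between -0.0325 and -0.0275 m and z of block_blue in the frame of corner between -0.003 and 0.003 m and angle between the y axis of block_blue and the y axis of corner, either way round below 0.04 rad and angle between block_blue's own z axis and vertical below 0.04 rad and contact force between block_blue and stop_long above 1 N and contact force between block_blue and stop_short above 1 N and contact force between the fingers and block_blue above 1 N), for 0.3 s.
At the end, for the whole second after the job is handed in: The gripper still holds the blue block (over 1 N on it), which stands at rest, upright and flat on the bed (within 3 mm), within 2.5 mm of fully home against each stop, square to them within 0.04 rad, its long side along the long stop, and presses on each of the two stops with more than 1 N (all of step 2 and linear speed of block_blue below 0.02 m/s); the arm keeps its last pose, push and grip.
It fails at once if the blue block is pressed on a stop with more than 50 N (contact force between block_blue and stop_long above 50 N or contact force between block_blue and stop_short above 50 N).
It fails at once if the plain block, the beaker or the jar is moved more than 20 mm (distance of any of block_plain, beaker_50, jar_white from where it was at the start of the episode above 0.02 m).
It also fails if it takes over 42 s, if anything falls off the work surface, if the arm or the gripper's body presses on something with over 40 N, if the wrist force passes 120 N, or if a joint passes its speed limit or range.

### The arm

A 6-joint arm with a two-finger parallel gripper is mounted at the origin on a cart in front of the work surface, level with it; the furniture and walls round the work are solid. World frame = base frame: x ahead of the robot, y to its left, z up, the work surface at z = 0. Lengths are in m, angles in rad, forces in N, time in s.
With the tool pointing down it reaches from about 0.275 to 0.975 m from the base axis. Payload 8.4 kg.
Tool frame: the origin (TCP) lies at the very end of the fingers, on their centre line; the grasp point (between the pads) lies 19 mm behind it; z points along the fingers, y is the line along which they close (so a half turn about z gives the same grasp; the last joint's range is limited). The gripper opens to 92 mm and grips with 3 to 60 N. Pads are 20 mm wide; open, the fingers measure 128 mm over their backs; the gripper's body (75 mm by 189 mm) begins 69 mm behind the grasp point.
Start: joints at [-1.249, 0.353, 1.633, -0, 1.155, -0.002], TCP at [0.199, -0.593, 0.215] pointing down, gripper open.
Joint ranges: [-2.63, 2.63], [-0.92, 2.1], [0.06, 2.66], [-1.3, 4.44], [0, 2.69], [-3.02, 3.02]. Speed limits (rad/s): [2.22, 2.22, 2.79, 3.14, 3.14, 3.14].

### API

Orientations are given as a unit quaternion [w, x, y, z].
In Python, from bench import env gives the robot as it stands.
- The arm moves only by the tool move_arm, never from a script. Its argument "deltas" is a list that holds one entry, the list of rows, each a list of 4 numbers: the shift along the tool's x, y, z in mm, then the turn about the tool's z in degrees. A call has 1 to 8 rows; each row is the pose to reach, as a shift and turn from the pose commanded when the call began, along the tool's axes at that moment; what a row does not reach only later rows make up. A row lasts 1/8 s, in which the tool goes at most 62.5 mm and 10.7 degrees, less where a joint would pass 70% of its speed; a pose out of reach is approached as far as the arm can. A call with a gripper value outside its range is refused whole. "claw" is the finger opening in mm, from 0 to 91.9, set as the call begins (left out, the last holds). The fingers move at their own pace and stop on an object; the grip force is fixed at half the most. Time passes only in rows, so rows that repeat a pose let the fingers close. It gives the time, the measured TCP pose, the force, the opening and the grip force at its end, in the units of the state.
- env.read_state(): the state, without advancing time (a new reading comes with each control period).
- env.capture(name): name is "side" or "top" or "wrist"; returns (picture, depth): 480x640x3 uint8, red, green, blue; 480x640 float32, m along the optical axis (not along the pixel's ray), 0 where there is no reading.
- env.get_calibration(name): a dict with "fx", "fy", "cx", "cy" (pixels), "R" (3x3) and "t" (3): a world point X has camera coordinates R X + t; the wrist camera has in their place "T_tool_cam" (4x4, takes a point from camera to tool coordinates, whose origin is the TCP and whose axes are the flange's). Camera axes: x right, y down, z forward; pixel columns grow to the right and rows downward; lengths in m; the calibration is good to about 2 mm. A picture is of the moment at which its call begins: read the wrist's pose just before it. get_calibration takes no time and is no camera call.
- env.sign_off(): hands the job in; it is judged then, once.
Trained networks look in the newest picture that a camera, given by its name, has taken for a name from the list of things; names that differ only in an ending like _2 or _b are one class to them, and where a whole thing is asked for, a point or a joint stands for the part that bears it (a point fixed in the world has none). Each returns a list of dicts, best first, with "score" (0 to 1); they miss things now and then, are a little off and sometimes report something else, mostly with a low value. They report only what shows in the picture. A call takes as long as a camera call. They do not tell look-alikes from the thing itself.
- env.regions_of(label, camera): "region" (480x640 bool, what is visible of it).
- env.mark_of(label, camera): "location" ([x, y, z] in m, in world coordinates, good to about 4 mm: a listed point, or the origin of a listed thing).
The state is a dict: "time_s": time; "qpos": joint angles; "qvel": joint speeds; "joint_torque": joint torques, N m; "tool_pos": TCP position; "tool_rot": TCP orientation; "force": force on the tool from outside, world axes, zero at the start; "ft_torque": the same for the moment, N m; "gripper_width": finger opening in m; "grasp_force": force on a finger pad.
Only numpy, scipy, OpenCV 4.12 (cv2) and the standard library are available. Lean on these libraries where they do the work, as an engineer would, in place of code of your own. Each camera call takes 0.05 s, during which the arm holds its last target. There are 200 camera calls.

## Working session

There is one attempt and no reset: what is moved stays moved. The work goes in short steps, Python scripts to look and compute and a tool call to move; the robot and the scene stay as the last step left them, time stands still between calls to the robot, and variables do not carry over. Pictures are saved under pics/ and viewed, at most 10 in all, crops included, and the job is handed in when it is done.

Besides the shell and the picture viewer there is one more tool, called after "Emit:" by a JSON object that holds its "name" and its "arguments". move_arm: Moves the arm, as the interface text tells. Its arguments: {"type":"object","properties":{"deltas":{"type":"array"},"claw":{"type":"number"}},"required":["deltas"]}

```bash
mkdir -p pics; cat > h.py <<'E'
import numpy as np,cv2
from bench import env
def cloud(cam,d):
    c=env.get_calibration(cam)
    v,u=np.mgrid[:480,:640]
    P=np.stack([(u-c["cx"])/c["fx"]*d,(v-c["cy"])/c["fy"]*d,d],-1)
    return (P-np.array(c["t"]))@np.array(c["R"])   # R^T (P-t)
E
python3 - <<'E'
from h import *
s=env.read_state();print(s)
for cam in("top","side"):
    p,d=env.capture(cam);np.savez(f"{cam}0.npz",p=p,d=d)
    cv2.imwrite(f"pics/{cam}0.png",p[:,:,::-1])
    for l in("block_blue","block_plain","tray","fixture","corner","stop_long","stop_short","beaker_50","jar_white"):
        print(cam,l,[(round(r["score"],2),np.round(r["location"],4).tolist()) for r in env.mark_of(l,cam)[:3]])
E
```

```text
{'time_s': 0.0, 'qpos': array([-1.24939599e+00,  3.53619510e-01,  1.63413901e+00, -2.40943971e-05,
        1.15520299e+00, -2.41803219e-03]), 'qvel': array([ 7.36816618e-05, -1.50317606e-03, -8.12261552e-05, -8.12961155e-04,
        1.36922696e-03,  4.52932803e-04]), 'joint_torque': array([ 1.00688561e-03, -5.93833745e+01, -3.34213006e+01,  6.98318426e-02,
        2.34148710e-02, -1.76094754e-04]), 'tool_pos': array([ 0.19869148, -0.59204769,  0.2138795 ]), 'tool_rot': array([-6.73991459e-04,  9.86920300e-01,  1.61207485e-01, -1.19576530e-04]), 'force': array([0.1947561 , 0.20599606, 0.65061298]), 'ft_torque': array([ 0.01172903, -0.03018652, -0.03310872]), 'grasp_force': 0.0, 'gripper_width': 0.0919369970494061}
top block_blue [(0.89, [0.5007, -0.2106, 0.0019]), (0.55, [0.8302, -0.2245, 0.0029]), (0.55, [0.5444, 0.2179, 0.0139])]
top block_plain [(0.97, [0.4943, -0.1093, -0.0002])]
top tray [(0.72, [0.5005, -0.1653, 0.001]), (0.31, [0.5453, 0.2194, 0.0132])]
top fixture [(0.95, [0.4986, 0.1935, -0.0028]), (0.25, [0.543, 0.2213, 0.0116])]
top corner [(0.58, [0.5451, 0.2185, 0.0153])]
top stop_long [(0.57, [0.5381, 0.1874, 0.0063])]
top stop_short [(0.62, [0.5202, 0.2331, 0.0103])]
top beaker_50 [(0.95, [0.4687, 0.3784, -0.0028])]
top jar_white [(0.91, [0.6958, -0.194, -0.0037])]
side block_blue [(0.84, [0.5023, -0.2136, 0.0009])]
side block_plain [(0.86, [0.4943, -0.1101, 0.0033])]
side tray [(0.72, [0.4992, -0.1632, 0.0032])]
side fixture [(0.62, [0.497, 0.195, -0.003])]
side corner [(0.78, [0.539, 0.2216, 0.0126])]
side stop_long [(0.62, [0.535, 0.1838, 0.0136])]
side stop_short [(0.46, [0.5189, 0.2269, 0.0097])]
side beaker_50 [(0.73, [0.4703, 0.3783, 0.0012])]
side jar_white [(0.69, [0.7032, -0.1914, 0.0001]), (0.49, [0.5026, -0.2086, 0.0011])]
```

View pics/top0.png

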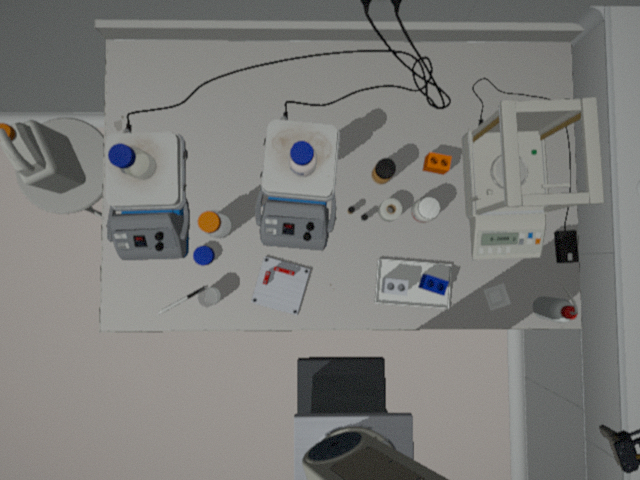

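```bash
cat > m.py <<'E'
from h import *
def rect(m,W,zlo,zhi,ctr,r):
    k=m&(W[...,2]>zlo)&(W[...,2]<zhi)&(np.hypot(W[...,0]-ctr[0],W[...,1]-ctr[1])<r)
    k=cv2.morphologyEx(k.astype(np.uint8),cv2.MORPH_OPEN,np.ones((3,3)))>0
    P=W[k];
    if len(P)<10: return len(P)
    (c,s,a)=cv2.minAreaRect((P[:,:2]*1000).astype(np.float32))
    return len(P),np.round(c,1),np.round(s,1),round(a,1),"z",round(float(np.median(P[:,2]))*1000,1)
E
python3 - <<'E'
from m import *
f=np.load("top0.npz");p=f["p"];d=f["d"];W=cloud("top",d)
hsv=cv2.cvtColor(p,cv2.COLOR_RGB2HSV);H,S,V=[hsv[...,i] for i in range(3)]
c=env.get_calibration("top");print(c)
blue=(H>95)&(H<130)&(S>80);red=((H<8)|(H>172))&(S>110);al=d>0
print("blue",rect(al,W,.052,.075,(.50,-.21),.06))
print("plain",rect(al,W,.052,.075,(.494,-.109),.05))
print("long",rect(red,W,.024,.04,(.538,.185),.042))
print("red all",rect(red,W,.024,.04,(.53,.2),.08))
print("short",rect(red,W,.024,.04,(.515,.231),.022))
print("bed",rect(al,W,.006,.04,(.498,.193),.11))
print("tray",rect(al,W,.008,.02,(.50,-.165),.13))
E
```

```text
{'fx': 476.4816355137067, 'fy': 476.4816355137067, 'cx': 327.57137230202807, 'cy': 233.9881356973573, 'R': array([[-0.00463071, -0.9997342 ,  0.02258529],
       [-0.99812382,  0.00324198, -0.06114194],
       [ 0.06105246, -0.02282604, -0.99787352]]), 't': array([0.0684574 , 0.63522215, 1.26281244])}
blue (275, array([ 501.7, -212.2]), array([61.6, 39.7]), 71.3, 'z', 60.7)
plain (276, array([ 497.5, -109.9]), array([61.9, 39.9]), 83.6, 'z', 60.5)
long (27, array([540. , 187.5]), array([18.2,  9.1]), 72.6, 'z', 30.5)
red all (49, array([531.1, 207.1]), array([16.1, 59.8]), 23.7, 'z', 29.9)
short (22, array([520.1, 228.4]), array([ 8.5, 13.5]), 88.0, 'z', 29.4)
bed (1916, array([499.8, 193.6]), array([129.7, 129.6]), 73.9, 'z', 10.0)
tray 0
```

The top view shows the blue block at px (433,285) and the plain one at (397,285) in the tray. The fixture is at (282,283), with its long stop on the far side and its short stop to the left. The orange look-alike is at (437,162). From depth I get block yaw ≈ -18.7° and fixture yaw ≈ -16.1°. I'll move above the block and grip it across its 40 mm width.

Emit:
{"name": "move_arm", "arguments": {"deltas": [[[51,-33,0,-7],[102,-66,0,-14],[153,-99,0,-21],[204,-132,0,-28],[255,-165,0,-35],[306,-198,0,-42],[357,-231,0,-48],[408,-264,0,-53]]], "claw": 91}}

```text
time_s: 2.0
tool_pos: [0.5028, -0.2108, 0.2149]
tool_rot: [0.0, 0.81, 0.586, 0.0]
force: [0.6, -0.6, -0.2]
gripper_width: 0.0909
grasp_force: 0.0
```

Emit:
{"name": "move_arm", "arguments": {"deltas": [[[0,0,0,0],[0,0,0,0]]]}}

```text
time_s: 2.25
tool_pos: [0.5014, -0.2125, 0.2145]
tool_rot: [-0.0, 0.811, 0.585, -0.0]
force: [0.1, -0.4, -0.0]
gripper_width: 0.0911
grasp_force: 0.0
```

```bash
cat >> m.py <<'E'
from scipy.spatial.transform import Rotation as R
def pose():
    s=env.read_state();q=s["tool_rot"];Rt=R.from_quat(np.r_[q[1:],q[0]]).as_matrix();return s,Rt
def wrist(name):
    s,Rt=pose();p,d=env.capture("wrist");c=env.get_calibration("wrist");T=np.array(c["T_tool_cam"])
    v,u=np.mgrid[:480,:640]
    P=np.stack([(u-c["cx"])/c["fx"]*d,(v-c["cy"])/c["fy"]*d,d],-1)
    W=(P@T[:3,:3].T+T[:3,3])@Rt.T+s["tool_pos"]
    cv2.imwrite(f"pics/{name}.png",p[:,:,::-1]);np.savez(name+".npz",p=p,d=d,W=W)
    return s,Rt,p,d,W
def tell():
    s,Rt=pose();y=Rt[:,1]
    print("t",round(s["time_s"],2),"tcp mm",np.round(s["tool_pos"]*1000,1),"tooly yaw",round(np.degrees(np.arctan2(y[1],y[0])),2),"zaxis",np.round(Rt[:,2],4),"F",np.round(s["force"],2),"M",np.round(s["ft_torque"],2),"w",round(s["gripper_width"]*1000,1),"g",round(s["grasp_force"],1))
    return s,Rt
E
python3 - <<'E'
from m import *
tell()
s,Rt,p,d,W=wrist("w1")
al=d>0
print("blue",rect(al,W,.052,.075,(.50,-.21),.06))
print("plain",rect(al,W,.052,.075,(.497,-.109),.05))
E
```

```text
t 2.25 tcp mm [ 501.4 -212.5  214.5] tooly yaw -18.42 zaxis [-5.e-04 -3.e-04 -1.e+00] F [ 0.08 -0.44 -0.04] M [-0.05 -0.08  0.05] w 91.1 g 0.0
blue (2839, array([ 499., -211.]), array([60.3, 39.9]), 72.0, 'z', 61.5)
plain (3455, array([ 495.1, -108. ]), array([60.3, 40.5]), 83.5, 'z', 61.4)
```

View pics/w1.png

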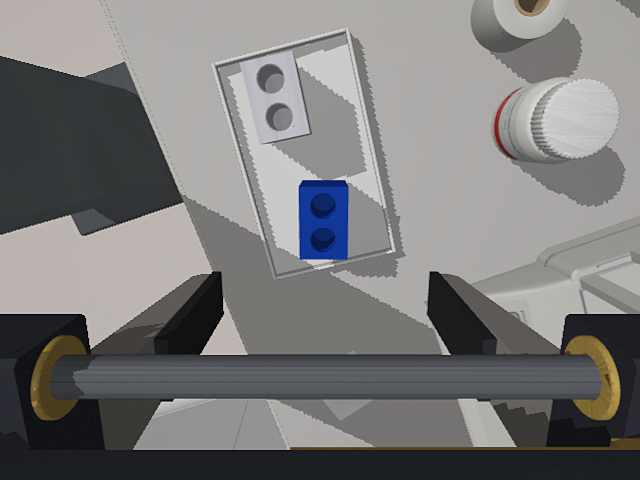

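The wrist view shows the blue block at px (323,220), square to the fingers, with nothing near them. Next I descend and grip.

Emit:
{"name": "move_arm", "arguments": {"deltas": [[[0.5,-1,45,0.4],[0.5,-1,90,0.4],[0.5,-1,130,0.4],[0.5,-1,160,0.4],[0.5,-1,180,0.4],[0.5,-1,187,0.4],[0.5,-1,187,0.4]]]}}

```text
time_s: 3.18
tool_pos: [0.5004, -0.2125, 0.0277]
tool_rot: [-0.0, 0.814, 0.581, -0.0]
force: [0.3, 0.2, 0.3]
gripper_width: 0.0912
grasp_force: 0.0
```

Emit:
{"name": "move_arm", "arguments": {"deltas": [[[0,0,0,0],[0,0,0,0],[0,0,0,0],[0,0,0,0],[0,0,0,0],[0,0,0,0],[0,0,0,0],[0,0,0,0]]], "claw": 30}}

```text
time_s: 4.18
tool_pos: [0.5008, -0.2115, 0.0276]
tool_rot: [-0.0, 0.813, 0.582, -0.0]
force: [-0.3, 1.0, 1.6]
gripper_width: 0.0398
grasp_force: 30.0
```

Emit:
{"name": "move_arm", "arguments": {"deltas": [[[0,0,-15,0],[0,0,-40,0],[0,0,-75,0],[0,0,-110,0],[0,0,-120,0],[0,0,-120,0],[0,0,-120,0]]]}}

```text
time_s: 5.05
tool_pos: [0.5, -0.2113, 0.1463]
tool_rot: [-0.001, 0.813, 0.582, -0.001]
force: [-0.1, -0.7, -1.9]
gripper_width: 0.04
grasp_force: 30.0
```

```bash
python3 - <<'E'
from m import *
tell()
s,Rt,p,d,W=wrist("w2")
W=W-s["tool_pos"]
print("blue rel tcp",rect(d>0,W,.022,.045,(0,0),.05))
E
```

```text
t 5.05 tcp mm [ 500.  -211.3  146.3] tooly yaw -18.85 zaxis [-1.9e-03  8.0e-04 -1.0e+00] F [-0.08 -0.7  -1.9 ] M [-0.04 -0.1   0.01] w 40.0 g 30.0
blue rel tcp (12665, array([2.2, 9.6]), array([56.4, 56.4]), 33.7, 'z', 33.8)
```

Emit:
{"name": "move_arm", "arguments": {"deltas": [[[25,-10,0,0],[65,-26,0,-0.5],[110,-43,0,-1],[160,-63,0,-1.5],[210,-83,0,-2],[255,-100,0,-2.5],[285,-112,0,-2.7],[299,-118,0,-2.7]]]}}

```text
time_s: 6.1
tool_pos: [0.4851, 0.1108, 0.1466]
tool_rot: [-0.0, 0.799, 0.601, -0.001]
force: [-0.0, 0.5, -2.1]
gripper_width: 0.0395
grasp_force: 30.0
```

Emit:
{"name": "move_arm", "arguments": {"deltas": [[[0,0,0,0],[0,0,0,0],[0,0,0,0]]]}}

```text
time_s: 6.48
tool_pos: [0.4858, 0.1084, 0.1475]
tool_rot: [0.0, 0.8, 0.6, -0.0]
force: [0.0, -0.5, -2.3]
gripper_width: 0.0398
grasp_force: 30.0
```

```bash
python3 - <<'E'
from m import *
tell()
s,Rt,p,d,W=wrist("w3")
hsv=cv2.cvtColor(p,cv2.COLOR_RGB2HSV);H,S,V=[hsv[...,i] for i in range(3)]
red=((H<8)|(H>172))&(S>110)
print("bed",rect(d>0,W,.006,.015,(.4998,.1936),.1))
top=red&(W[...,2]>.026)&(W[...,2]<.034)
n,L,st,_=cv2.connectedComponentsWithStats(top.astype(np.uint8))
for i in range(1,n):
    if st[i,4]>60: print(st[i],cv2.minAreaRect((W[L==i][:,:2]*1000).astype(np.float32)))
print([(l,[(round(r["score"],2),np.round(r["location"],4).tolist()) for r in env.mark_of(l,"wrist")[:2]]) for l in("corner","block_blue")])
Q=W-s["tool_pos"];b=(H>95)&(H<130)&(S>80)
for nm,m in(("bluetop",b),):
    k=m&(np.linalg.norm(Q,axis=-1)<.08)&(Q[...,2]>.025)
    P=Q[k]@Rt*1000; print(nm,k.sum(),np.percentile(P,[1,50,99],axis=0).round(1))
E
```

```text
t 6.47 tcp mm [485.8 108.4 147.5] tooly yaw -16.22 zaxis [-2.e-04 -2.e-04 -1.e+00] F [ 0.   -0.51 -2.29] M [-0.06 -0.06  0.  ] w 39.8 g 30.0
bed (30332, array([497.3, 195.3]), array([129.7, 130.5]), 73.8, 'z', 10.5)
[296  35  55  21 879] ((519.441162109375, 231.02066040039062), (11.997221946716309, 35.29167938232422), 74.24917602539062)
[ 358   64   20   86 1356] ((537.1104736328125, 185.0492401123047), (54.89472579956055, 12.120084762573242), 73.8533935546875)
[('corner', [(0.94, [0.5399, 0.2186, 0.0089])]), ('block_blue', [(0.73, [0.4844, 0.1129, 0.1222])])]
bluetop 10186 [[-10.6 -20.7 -35.3]
 [  9.9  -0.9 -33.8]
 [ 30.2  18.8 -25.8]]
```

View pics/w3.png

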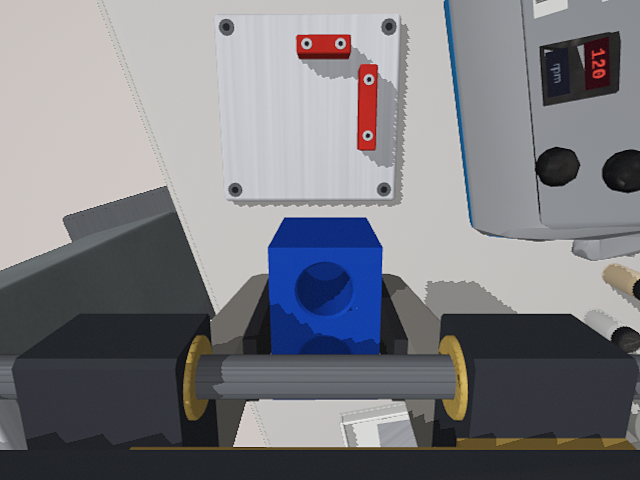

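The wrist view shows the fixture ahead, with the short stop at px (323,46) and the long stop at (368,107). The block is upright in the fingers and the tool axes line up with the fixture's (yaw -16.2°). It still needs about +91 mm in tool x and +2 in tool y. I'll go in standing off about 12 mm from each stop.

Emit:
{"name": "move_arm", "arguments": {"deltas": [[[25,-3,0,0],[55,-8,15,0],[76,-10,40,0],[79,-10,70,0],[79,-10,95,0],[79,-10,107,0],[79,-10,109,0],[79,-10,109,0]]]}}

```text
time_s: 7.62
tool_pos: [0.4987, 0.1882, 0.0393]
tool_rot: [0.0, 0.799, 0.601, 0.0]
force: [0.1, -0.3, -1.7]
gripper_width: 0.0397
grasp_force: 30.0
```

Emit:
{"name": "move_arm", "arguments": {"deltas": [[[0,0,1,0],[0,0,2,0],[0,0,3,0],[0,0,3.5,0],[0,0,3.5,0],[0,0,3.5,0]]]}}

```text
time_s: 8.38
tool_pos: [0.4981, 0.1881, 0.0351]
tool_rot: [-0.0, 0.799, 0.601, -0.0]
force: [-0.1, 0.1, -0.9]
gripper_width: 0.0398
grasp_force: 30.0
```

```bash
cat > t.py <<'E'
from m import *
s,Rt=tell()
p=s["tool_pos"]*1000
print("fix x,y gap mm",round(438.4-(p[0]*.9605-p[1]*.2782),2),round(330.4-(p[0]*.2782+p[1]*.9605),2),"Ftool(x=short,y=long,z)",np.round(Rt.T@s["force"],2))
E
python3 t.py
```

```text
t 8.38 tcp mm [498.1 188.1  35.1] tooly yaw -16.15 zaxis [-1.e-04 -0.e+00 -1.e+00] F [-0.14  0.1  -0.87] M [-0.05 -0.06  0.04] w 39.8 g 30.0
fix x,y gap mm 12.26 11.14 Ftool(x=short,y=long,z) [ 0.06 -0.16  0.87]
```

Emit:
{"name": "move_arm", "arguments": {"deltas": [[[0,0,0.5,0],[0,0,1,0],[0,0,1,0],[0,0,1,0]]]}}

```text
time_s: 8.88
tool_pos: [0.4982, 0.1882, 0.0346]
tool_rot: [0.0, 0.799, 0.601, 0.0]
force: [-1.4, -0.5, 6.0]
gripper_width: 0.0397
grasp_force: 30.0
```

```bash
python3 t.py
```

```text
t 8.88 tcp mm [498.2 188.2  34.6] tooly yaw -16.15 zaxis [ 2.e-04  1.e-04 -1.e+00] F [-1.45 -0.48  5.99] M [-0.14  0.37  0.01] w 39.7 g 30.0
fix x,y gap mm 12.18 11.07 Ftool(x=short,y=long,z) [-0.86 -1.26 -5.99]
```

On the bed with about 8 N down. Now I slide toward the stops.

Emit:
{"name": "move_arm", "arguments": {"deltas": [[[0,2,0,0],[0,4,0,0],[0,6,0,0],[0,8,0,0],[0,9,0,0],[0,9,0,0]]]}}

```text
time_s: 9.62
tool_pos: [0.5071, 0.1858, 0.0346]
tool_rot: [0.0, 0.799, 0.601, 0.0]
force: [-1.4, -1.1, 5.8]
gripper_width: 0.0397
grasp_force: 30.0
```

Emit:
{"name": "move_arm", "arguments": {"deltas": [[[2,0,0,0],[4,0,0,0],[6,0,0,0],[8,0,0,0],[8,0,0,0]]]}}

```text
time_s: 10.25
tool_pos: [0.5096, 0.1935, 0.0346]
tool_rot: [0.0, 0.799, 0.601, 0.0]
force: [-0.3, -0.9, 5.0]
gripper_width: 0.0397
grasp_force: 30.0
```

```bash
python3 t.py
```

```text
t 10.25 tcp mm [509.6 193.5  34.6] tooly yaw -16.14 zaxis [ 1.e-03  3.e-04 -1.e+00] F [-0.32 -0.92  4.97] M [-0.17  0.07  0.03] w 39.7 g 30.0
fix x,y gap mm 2.79 2.83 Ftool(x=short,y=long,z) [-0.97 -0.05 -4.97]
```

Emit:
{"name": "move_arm", "arguments": {"deltas": [[[0,0.5,0,0],[0,1,0,0],[0,1.5,0,0],[0,2,0,0],[0,2,0,0]]]}}

```text
time_s: 10.88
tool_pos: [0.5111, 0.193, 0.0346]
tool_rot: [-0.0, 0.799, 0.601, 0.0]
force: [-1.8, 0.2, 6.2]
gripper_width: 0.0402
grasp_force: 30.0
```

```bash
python3 t.py
```

```text
t 10.88 tcp mm [511.1 193.   34.6] tooly yaw -16.15 zaxis [ 3.e-04  4.e-04 -1.e+00] F [-1.84  0.18  6.2 ] M [ 0.03  0.33 -0.04] w 40.2 g 30.0
fix x,y gap mm 1.22 2.86 Ftool(x=short,y=long,z) [-0.34 -1.81 -6.2 ]
```

Emit:
{"name": "move_arm", "arguments": {"deltas": [[[0,0.5,0,0],[0,1,0,0],[0,1,0,0],[0,1,0,0]]]}}

```text
time_s: 11.38
tool_pos: [0.512, 0.1927, 0.0346]
tool_rot: [-0.0, 0.799, 0.601, 0.0]
force: [-2.0, 0.5, 7.6]
gripper_width: 0.0394
grasp_force: 30.0
```

```bash
python3 t.py
```

```text
t 11.38 tcp mm [512.  192.7  34.6] tooly yaw -16.15 zaxis [ 2.e-04  4.e-04 -1.e+00] F [-1.95  0.53  7.6 ] M [ 0.03  0.37 -0.05] w 39.4 g 30.0
fix x,y gap mm 0.24 2.91 Ftool(x=short,y=long,z) [-0.03 -2.02 -7.6 ]
```

Emit:
{"name": "move_arm", "arguments": {"deltas": [[[0,0.5,0,0],[0,1,0,0],[0,1,0,0],[0,1,0,0]]]}}

```text
time_s: 11.88
tool_pos: [0.5129, 0.1924, 0.0346]
tool_rot: [-0.0, 0.799, 0.601, 0.0]
force: [-2.2, 1.4, 6.8]
gripper_width: 0.0399
grasp_force: 30.0
```

```bash
python3 t.py
```

```text
t 11.88 tcp mm [512.9 192.4  34.6] tooly yaw -16.16 zaxis [ 2.e-04  4.e-04 -1.e+00] F [-2.17  1.35  6.82] M [0.06 0.34 0.02] w 39.9 g 30.0
fix x,y gap mm -0.75 2.9 Ftool(x=short,y=long,z) [ 0.7  -2.46 -6.82]
```

Emit:
{"name": "move_arm", "arguments": {"deltas": [[[0,0.5,0,0],[0,1,0,0],[0,1,0,0],[0,1,0,0]]]}}

```text
time_s: 12.38
tool_pos: [0.5133, 0.1923, 0.0346]
tool_rot: [-0.0, 0.799, 0.601, -0.0]
force: [-5.1, 0.9, 7.5]
gripper_width: 0.0399
grasp_force: 30.0
```

```bash
python3 t.py
```

```text
t 12.38 tcp mm [513.3 192.3  34.6] tooly yaw -16.16 zaxis [-7.e-04  5.e-04 -1.e+00] F [-5.08  0.87  7.53] M [0.32 0.71 0.02] w 39.9 g 30.0
fix x,y gap mm -1.18 2.91 Ftool(x=short,y=long,z) [-0.58 -5.13 -7.52]
```

Contact on the long stop at about 4 N. Now the short stop.

Emit:
{"name": "move_arm", "arguments": {"deltas": [[[0.5,0,0,0],[1,0,0,0],[1.5,0,0,0],[2,0,0,0],[2,0,0,0],[2,0,0,0]]]}}

```text
time_s: 13.12
tool_pos: [0.5137, 0.1934, 0.0346]
tool_rot: [-0.0, 0.799, 0.601, -0.001]
force: [-5.6, -3.4, 11.3]
gripper_width: 0.0399
grasp_force: 30.0
```

```bash
python3 t.py
```

```text
t 13.12 tcp mm [513.7 193.4  34.6] tooly yaw -16.15 zaxis [-1.3e-03 -7.0e-04 -1.0e+00] F [-5.6  -3.38 11.28] M [-0.51  0.68  0.02] w 39.9 g 30.0
fix x,y gap mm -1.18 1.76 Ftool(x=short,y=long,z) [ -4.82  -4.45 -11.27]
```

Emit:
{"name": "move_arm", "arguments": {"deltas": [[[0.5,0,0,0],[1,0,0,0],[1,0,0,0],[1,0,0,0]]]}}

```text
time_s: 13.62
tool_pos: [0.514, 0.1943, 0.0346]
tool_rot: [-0.0, 0.799, 0.601, -0.001]
force: [-4.1, -3.0, 10.0]
gripper_width: 0.0396
grasp_force: 30.0
```

```bash
python3 t.py
```

```text
t 13.62 tcp mm [514.  194.3  34.6] tooly yaw -16.15 zaxis [-1.3e-03 -7.0e-04 -1.0e+00] F [-4.14 -3.    9.97] M [-0.5   0.73 -0.05] w 39.6 g 30.0
fix x,y gap mm -1.2 0.76 Ftool(x=short,y=long,z) [-4.04 -3.16 -9.96]
```

```bash
cat > b.py <<'E'
import sys
from m import *
s,Rt,p,d,W=wrist(sys.argv[1])
hsv=cv2.cvtColor(p,cv2.COLOR_RGB2HSV);H,S,V=[hsv[...,i] for i in range(3)]
Q=(W-s["tool_pos"])@Rt*1000;b=(H>95)&(H<130)&(S>80)&(np.linalg.norm(Q,axis=-1)<80)
print("blue top tool",np.percentile(Q[b&(Q[...,2]<-25)],[1,50,99],axis=0).round(1).tolist())
f=b&(Q[...,2]>-28)&(Q[...,2]<10)
print("front face",f.sum(),np.percentile(Q[f],[5,50,95],axis=0).round(1).tolist() if f.any() else "")
r=((H<8)|(H>172))&(S>110)&(np.abs(Q[...,2]-4.6)<4)
n,L,st,_=cv2.connectedComponentsWithStats(r.astype(np.uint8))
for i in range(1,n):
    if st[i,4]>60: print(st[i].tolist(),cv2.minAreaRect(Q[L==i][:,:2].astype(np.float32)))
cv2.imwrite(f"pics/{sys.argv[1]}.png",cv2.resize(p[:400,150:500,::-1],None,fx=1.5,fy=1.5))
E
python3 b.py w4; python3 t.py
```

```text
blue top tool [[-11.3, -20.7, -35.3], [9.7, -0.9, -33.8], [30.2, 18.7, -25.8]]
front face 4760 [[-23.4, -16.2, -26.3], [9.4, -0.8, -9.7], [30.2, 15.2, 6.6]]
[275, 194, 82, 28, 1836] ((37.55616760253906, -4.913122177124023), (11.817301750183105, 35.434017181396484), 0.18810832500457764)
[377, 234, 20, 41, 451] ((16.65857696533203, 27.80961036682129), (7.957295894622803, 18.924331665039062), 80.38922119140625)
t 13.68 tcp mm [514.  194.3  34.6] tooly yaw -16.15 zaxis [-1.3e-03 -6.0e-04 -1.0e+00] F [-5.24 -3.66 10.26] M [-0.5   0.68 -0.02] w 39.9 g 30.0
fix x,y gap mm -1.21 0.76 Ftool(x=short,y=long,z) [ -4.98  -4.02 -10.25]
```

View pics/w4.png

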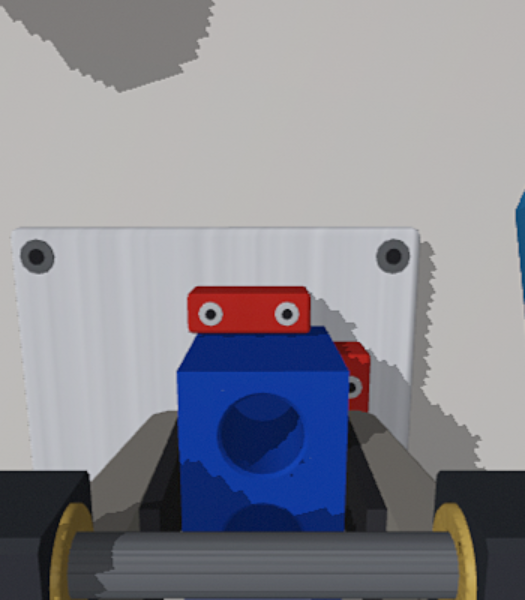

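The crop shows the block (px 262,435) almost touching the short stop (248,310), and by depth the gap is about 1 mm. The block hasn't slipped in the fingers.

Emit:
{"name": "move_arm", "arguments": {"deltas": [[[0.3,0,-0.3,0],[0.6,0,-0.3,0],[1,0,-0.3,0],[1,0,-0.3,0],[1,0,-0.3,0]]]}}

```text
time_s: 14.3
tool_pos: [0.5143, 0.1954, 0.0346]
tool_rot: [-0.0, 0.799, 0.601, -0.001]
force: [-4.1, -2.0, 8.5]
gripper_width: 0.0398
grasp_force: 30.0
```

```bash
python3 t.py
```

```text
t 14.3 tcp mm [514.3 195.4  34.6] tooly yaw -16.15 zaxis [-1.3e-03 -6.0e-04 -1.0e+00] F [-4.15 -2.04  8.52] M [-0.34  0.61 -0.04] w 39.8 g 30.0
fix x,y gap mm -1.2 -0.34 Ftool(x=short,y=long,z) [-3.12 -3.42 -8.51]
```

Emit:
{"name": "move_arm", "arguments": {"deltas": [[[0.3,0,0,0],[0.6,0,0,0],[0.6,0,0,0],[0.6,0,0,0]]]}}

```text
time_s: 14.8
tool_pos: [0.5143, 0.1956, 0.0346]
tool_rot: [-0.0, 0.799, 0.601, -0.001]
force: [-4.9, -4.7, 9.3]
gripper_width: 0.0397
grasp_force: 30.0
```

```bash
python3 t.py
```

```text
t 14.8 tcp mm [514.3 195.6  34.6] tooly yaw -16.14 zaxis [-0.0016 -0.0012 -1.    ] F [-4.91 -4.71  9.29] M [-0.79  0.62 -0.  ] w 39.7 g 30.0
fix x,y gap mm -1.14 -0.5 Ftool(x=short,y=long,z) [-5.91 -3.41 -9.28]
```

Contact on both stops. I'll add a little push on each.

Emit:
{"name": "move_arm", "arguments": {"deltas": [[[0.3,0.3,0,0],[0.6,0.6,0,0],[0.6,0.6,0,0],[0.6,0.6,0,0],[0.6,0.6,0,0],[0.6,0.6,0,0]]]}}

```text
time_s: 15.55
tool_pos: [0.5143, 0.1956, 0.0346]
tool_rot: [-0.0, 0.799, 0.601, -0.002]
force: [-6.8, -6.5, 10.9]
gripper_width: 0.0399
grasp_force: 30.0
```

```bash
python3 t.py; python3 b.py w5; python3 t.py
```

```text
t 15.55 tcp mm [514.3 195.6  34.6] tooly yaw -16.14 zaxis [-0.0029 -0.0018 -1.    ] F [-6.85 -6.51 10.93] M [-1.07  0.95 -0.05] w 39.9 g 30.0
fix x,y gap mm -1.23 -0.53 Ftool(x=short,y=long,z) [ -8.18  -4.8  -10.9 ]
blue top tool [[-13.0, -20.7, -35.3], [9.7, -0.9, -33.8], [30.2, 18.8, -25.8]]
front face 4620 [[-23.5, -16.0, -26.3], [9.1, -0.8, -10.1], [30.1, 15.2, 6.1]]
[275, 197, 82, 28, 1843] ((36.188961029052734, -4.916950225830078), (35.56285858154297, 11.933953285217285), 89.75569152832031)
[378, 236, 19, 39, 396] ((16.002826690673828, 27.940444946289062), (7.405234336853027, 17.61102294921875), 81.52101135253906)
t 15.6 tcp mm [514.3 195.6  34.6] tooly yaw -16.14 zaxis [-0.0029 -0.0018 -1.    ] F [-6.51 -7.24 12.13] M [-1.1   0.89 -0.04] w 40.2 g 30.0
fix x,y gap mm -1.22 -0.53 Ftool(x=short,y=long,z) [ -8.8   -4.27 -12.1 ]
```

View pics/w5.png

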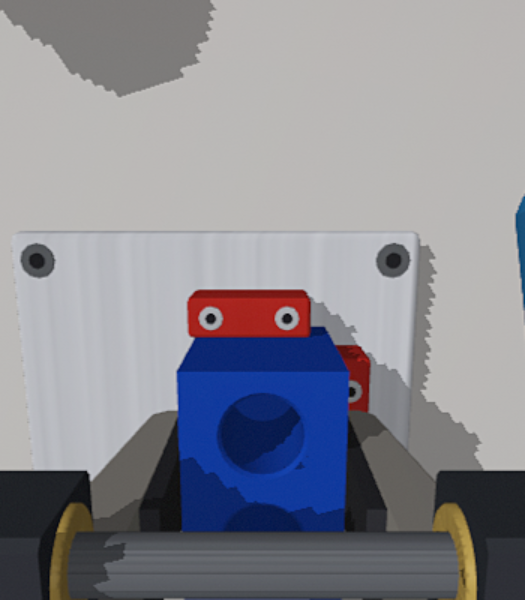

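The picture shows the block flush on the short stop: face 30.2 mm against block front 30.2 mm. The long stop gets a bit more push for margin.

Emit:
{"name": "move_arm", "arguments": {"deltas": [[[0,0.3,0,0],[0,0.6,0,0],[0,0.9,0,0],[0,0.9,0,0],[0,0.9,0,0],[0,0.9,0,0],[0,0.9,0,0],[0,0.9,0,0]]]}}

```text
time_s: 16.6
tool_pos: [0.5143, 0.1956, 0.0347]
tool_rot: [-0.001, 0.799, 0.601, -0.002]
force: [-10.4, -4.6, 15.0]
gripper_width: 0.0395
grasp_force: 30.0
```

```bash
python3 t.py
```

```text
t 16.6 tcp mm [514.3 195.6  34.7] tooly yaw -16.15 zaxis [-0.0044 -0.0017 -1.    ] F [-10.41  -4.56  15.03] M [-0.72  1.6   0.03] w 39.5 g 30.0
fix x,y gap mm -1.22 -0.52 Ftool(x=short,y=long,z) [ -7.32  -8.79 -14.98]
```

```bash
python3 -c "
from bench import env
print(env.sign_off())"; python3 t.py
```

```text
the job is handed in; nothing more can be done
None
the job is handed in; nothing more can be done
```

I handed the job in with the blue block still gripped in the corner, flat on the bed and square to both stops, at about 7 N on the short stop and 9 N on the long one (wrist readings, bed friction not subtracted); no verdict came back.

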